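# Fit the crank and wind down the bean-curd press

## Task

Take the loose red crank from its holder, lower it into the brass collar on top of the bean-curd press and feel, gently, for the square spindle end hidden inside until the crank drops fully home. Then wind the crank clockwise (seen from above) until the steel pressing plate just rests on the wooden lid, never jamming or forcing anything against the press. Leave the crank seated, let go, and do not disturb the other things on the table.

Things in the scene. Friction and masses are not known exactly. Their poses are not given: they have to be found in the camera images.
- crank_grip (a point): Centre of the grip block of the loose red crank (0.4 to 0.6 kg, one rigid piece standing upright in its holder). Own axes: z up along the shank, x towards the knob. Block: 30 mm along x, 26 mm across y, 50 mm tall, flat sides. Under it a flat arm, 18 mm wide, 10 mm thick, its top 19 mm below this point, runs along x to the knob
- crank_foot (a point): Centre of the crank's lower end, 85 mm below crank_grip, same axes. Round shank, 46.4 mm in diameter, 56 mm long, with a square socket in its end: 27.6 mm across flats, 18 mm deep, a flat facing x. In the holder this point is 6 mm above the table; the holder's wall, 64 mm across, reaches 36 mm above the table
- crank_knob (a point): Middle of the crank's upright wooden knob: 25 mm in diameter, 46 mm tall, 85 mm from the shank's axis along the crank's x, 7 mm higher than crank_grip. The knob spins freely on its pin, so it can be held firmly while it is led round its circle
- press: The bean-curd press, fixed: steel base 200 x 240 mm (x, y), wooden mould with a lid, two posts at y = +-104 mm, a green bridge across them, 56 mm wide, its top 165 mm above the table. Origin under its middle on the table; z up. Its spindle is stiff (about 0.25 N m, some 3 N at the knob) and stays where it is left
- well (a point): Middle of the mouth of the press's brass collar, 210 mm above the table. Collar 64 mm across outside; bore 47.8 mm, flaring to 57 mm in the top 10 mm; 45 mm deep. Crank fully home: its foot 45 mm below this point
- stub (a point): Top centre of the square stub inside the collar, 29 mm below its mouth, on its axis: the end of the press spindle, 26 mm across flats, 16 mm high. Which way its flats point is not known. A crank not in line rests on it, foot at this height; turning it by 90 degrees or less brings it in line (3 to 4 degrees of play either way), and it then sinks 16 mm
- plate (a joint): How far the steel pressing plate (130 x 130 x 8 mm, under the bridge) has come down, in m: it starts between 0.004 and 0.010 and touches the wooden lid at 0.020. One full clockwise turn of the crank brings it 20 mm down. There the crank comes to a dead stop: the force at the knob climbs within 2 or 3 degrees
- sauce: Brown sauce bottle, 60 mm diameter, 200 mm tall, origin under it; leave alone
- salt_jar: Glass jar, 72 mm diameter, 100 mm tall, origin under it; leave alone
- dip_cup: Small blue cup, 68 mm diameter, 40 mm tall, origin under it; leave alone
- bowl: White bowl, 130 mm diameter, 55 mm tall, origin under it; leave alone
- tin: Tin with a yellow label, 74 mm diameter, 110 mm tall, origin under it; leave alone
- spare_lid: Spare wooden lid lying flat, 110 x 140 x 14 mm, origin under it; leave alone
- turner: Wok turner lying flat, about 280 mm long; leave alone

How it is judged:
By the outcome, as a careful person would: the job done as asked, in the order asked, and still so for the second after the job is handed in, with the robot touching nothing.
It also fails if it takes over 72 s, if anything falls off the work surface, if the arm or the gripper's body presses on something with over 40 N, if the wrist force passes 120 N, or if a joint passes its speed limit or range.

## Robot

A 6-joint arm with a two-finger parallel gripper is mounted at the origin on the work surface. World frame = base frame: x ahead of the robot, y to its left, z up, the work surface at z = 0. Lengths are in m, angles in rad, forces in N, time in s.
With the tool pointing down it reaches from about 0.35 to 0.85 m from the base axis. Payload 8.1 kg.
Tool frame: the origin (TCP) lies where the fingers leave the gripper's body, on its centre line; the fingertips stand 84 mm ahead of it and the grasp point (between the pads) lies robot.tcp_to_grasp ahead of it (robot.tcp_to_grasp is the distance from the TCP to the grasp point, in m); z points along the fingers, y is the direction in which the jaws open and shut (so a half turn about z gives the same grasp; the last joint's range is limited). The gripper opens to 93 mm and grips with 3 to 60 N. Pads are 15 mm wide; open, the fingers measure 128 mm over their backs; the gripper's body (75 mm by 188 mm) begins 65 mm behind the grasp point.
Start: joints at [-1.301, 0.13, 1.488, -0, 1.523, -0.085], TCP at [0.208, -0.563, 0.303] pointing down, gripper open.
Joint ranges: [-2.96, 2.96], [-0.89, 2.26], [0.02, 2.5], [-1.34, 4.48], [0, 2.73], [-2.66, 2.66]. Speed limits (rad/s): [2.39, 2.39, 2.79, 3.14, 3.14, 3.14].

## Interface

Orientations are given as a rotation vector (axis times angle).
In Python, from station import robot, optics gives the robot as it stands. The module is installed in compiled form; this text tells all that it offers.
- The arm moves only by the tool servo_tool, never from a script. Its arguments are lists of equal length, an entry for each row: "jaw": the opening, from 0 (shut) to 1 (fully open); "offset": the shift along the tool's x, y, z in mm, a list of three; "roll": the turn about the tool's z in degrees. A call has 1 to 5 rows; each row shifts and turns the commanded pose from where the row before left it, along the tool's axes as they then stand; what a row does not reach is not made up. A row lasts 1/10 s, in which the tool goes at most 50 mm and 8.59 degrees, less where a joint would pass 70% of its speed; a pose out of reach is approached as far as the arm can. A call is refused whole if a number of a shift passes 50 or a number of a turn 8.59, either way. A call with a gripper value outside its range is refused whole. The fingers move at their own pace and stop on an object; "newtons" is the grip in N (left out, the last holds). Time passes only in rows, so rows that do not move let the fingers close. It gives the time, the measured TCP pose, the force and the opening at its end, in the units of the state.
- robot.state(): the state, without advancing time (a new reading comes with each control period).
- optics.grab_frame(name): name is "side" or "top"; returns a dict with "img" (400x640x3 uint8, red, green, blue), "range_z" (400x640 float32, m along the optical axis (not along the pixel's ray), 0 where there is no reading), "mtx" (3x3 intrinsics, pixels), "k1" (the pictures are not rectified: a ray, as slopes to the right and down, at radius r is drawn at 1 + k1 r^2 times it, then the intrinsics apply), "R" (3x3) and "t" (3): a world point X has camera coordinates R X + t. Camera axes: x right, y down, z forward; pixel columns grow to the right and rows downward; lengths in m; the calibration is good to about 2 mm. A picture is of the moment at which its call begins.
- robot.finish_job(): hands the job in, once; it reports no verdict.
The state is a dict: "clock": time; "joints": joint angles; "joint_velocities": joint speeds; "joint_efforts": joint torques, N m; "tcp_pos": TCP position; "tcp_rot": TCP orientation; "force": force on the tool from outside, world axes, zero at the start; "ft_torque": the same for the moment, N m; "width": opening from 0.0 (shut) to 1.0 (fully open).
Only numpy, scipy, OpenCV 4.12 (cv2) and the standard library are available. Lean on these libraries where they do the work, as an engineer would, in place of code of your own. Each camera call takes 0.05 s, during which the arm holds its last target.

## Working session

There is one attempt and no reset: what is moved stays moved. The work goes in short steps, Python scripts to look and compute and a tool call to move; the robot and the scene stay as the last step left them, time stands still between calls to the robot, and variables do not carry over. Pictures are saved under pics/ and viewed, and the job is handed in when it is done.

Besides the shell and the picture viewer there is one more tool, called after "Emit:" as name(argument=value, ...) on one line, values as JSON. servo_tool: Moves the arm, as the interface text tells. Its arguments: {"type":"object","properties":{"jaw":{"type":"array"},"offset":{"type":"array"},"roll":{"type":"array"},"newtons":{"type":"number"}},"required":["jaw","offset","roll"]}

```bash
mkdir -p pics; ls; python3 - <<'E'
from station import robot, optics
import cv2, numpy as np
print(robot.state(), robot.tcp_to_grasp)
for n in ("side","top"):
    f=optics.grab_frame(n)
    cv2.imwrite(f"pics/{n}0.png",f["img"][:,:,::-1])
    np.savez(f"{n}0.npz",**f)
    print(n,f["mtx"],f["k1"],f["R"],f["t"])
E
```

```text
pics
{'clock': 0.0, 'joints': array([-1.30138655e+00,  1.31168267e-01,  1.48925069e+00, -3.41699187e-05,
        1.52298390e+00, -8.53926290e-02]), 'joint_velocities': array([-0.00125776, -0.00070576,  0.00157728,  0.00067326,  0.00069909,
        0.00092794]), 'joint_efforts': array([ 2.47090685e-05, -5.59853911e+01, -4.91754520e+01,  7.66849425e-02,
        3.56963393e-02, -1.10127014e-04]), 'tcp_pos': array([ 0.20835104, -0.5622333 ,  0.30169876]), 'tcp_rot': array([-3.09051569e+00, -5.54088673e-01,  3.14457777e-04]), 'force': array([-0.26343057,  0.3708917 ,  0.29921751]), 'ft_torque': array([0.02579462, 0.01451134, 0.04157671]), 'width': 0.9967761044309184} 0.0653
side [[367.47239457   0.         317.41072439]
 [  0.         367.47239457 203.17870295]
 [  0.           0.           1.        ]] -0.030003886943993863 [[-0.99636098 -0.08491142 -0.00740577]
 [-0.05854126  0.74489581 -0.66460752]
 [ 0.0619493  -0.66175546 -0.74715594]] [0.57994719 0.16755971 1.14874246]
top [[518.27327538   0.         326.39963866]
 [  0.         518.27327538 208.99684864]
 [  0.           0.           1.        ]] -0.1548113265629263 [[ 0.00172371 -0.9999702   0.00752515]
 [-0.9830169  -0.00307531 -0.18348927]
 [ 0.18350694 -0.00708107 -0.98299291]] [-0.0592642   0.61591795  1.87002529]
```

View pics/side0.png

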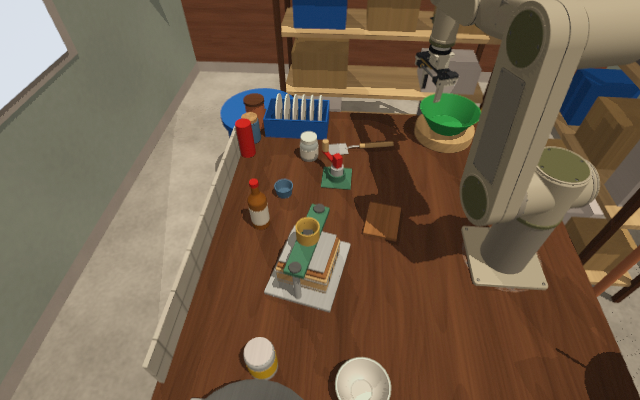

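View pics/top0.png

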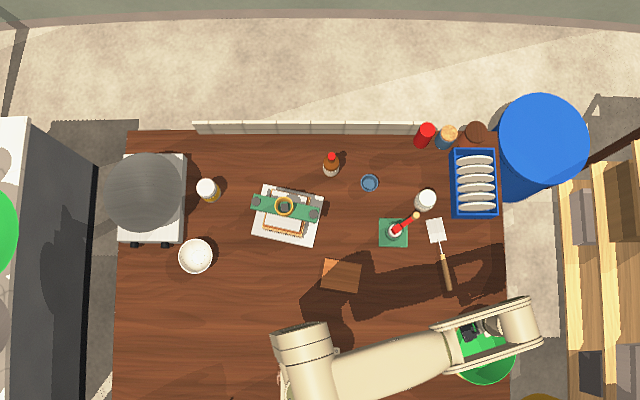

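The top view shows the red crank at about (395,230) with its knob towards (416,215), next to the salt jar at (427,199). The press collar is at (285,206). In the side view the crank is at (337,165) and the collar at (308,231). I'll zoom in and measure.

```bash
cat > h.py <<'E'
import numpy as np, cv2
def ld(n): return dict(np.load(n+".npz"))
def und(f,uv):
    K=f["mtx"];k=float(f["k1"])
    return cv2.undistortPoints(np.array(uv,float).reshape(-1,1,2),K,np.array([k,0,0,0,0.])).reshape(-1,2)
def ray(f,uv):
    s=und(f,[uv])[0]; R=f["R"];t=f["t"]
    return -R.T@t, R.T@np.array([s[0],s[1],1])
def onz(f,uv,z):
    c,d=ray(f,uv); return c+d*(z-c[2])/d[2]
def dep(f,uv,z):
    c,d=ray(f,uv); return c+d*z
def tri(f1,uv1,f2,uv2):
    c1,d1=ray(f1,uv1);c2,d2=ray(f2,uv2)
    d1/=np.linalg.norm(d1);d2/=np.linalg.norm(d2)
    s=np.linalg.lstsq(np.c_[d1,-d2],c2-c1,rcond=None)[0]
    a=c1+s[0]*d1;b=c2+s[1]*d2
    return (a+b)/2,np.linalg.norm(a-b)
def proj(f,X):
    p=f["R"]@np.array(X)+f["t"]; s=p[:2]/p[2]; s=s*(1+float(f["k1"])*(s@s)); return f["mtx"][:2,:2]@s+f["mtx"][:2,2]
def cloud(f):
    h,w=f["range_z"].shape
    v,u=np.mgrid[:h,:w]
    s=und(f,np.stack([u.ravel(),v.ravel()],1).astype(float))
    z=f["range_z"].ravel()
    P=(np.c_[s,np.ones(len(s))]*z[:,None]-f["t"])@f["R"]
    return P.reshape(h,w,3)
E
python3 - <<'E'
from h import *
t=ld("top0");s=ld("side0")
def crop(f,x0,y0,w,h,k): return cv2.resize(f["img"][y0:y0+h,x0:x0+w,::-1],None,fx=k,fy=k,interpolation=cv2.INTER_CUBIC)
cv2.imwrite("pics/c1.png",np.hstack([crop(t,370,180,80,75,5),crop(s,300,120,80,75,5)]))
cv2.imwrite("pics/c2.png",np.hstack([crop(t,240,160,100,100,4),crop(s,255,195,100,100,4)]))
for n,f in(("top",t),("side",s)):
    hsv=cv2.cvtColor(f["img"],cv2.COLOR_RGB2HSV);P=cloud(f)
    red=((hsv[...,0]<6)|(hsv[...,0]>174))&(hsv[...,1]>170)&(hsv[...,2]>80)
    nc,l,st,c=cv2.connectedComponentsWithStats(red.astype(np.uint8))
    for i in range(1,nc):
        if st[i,4]>8:
            q=P[l==i]; print(n,st[i],c[i].round(1),np.median(q,0).round(3),q.min(0).round(3),q.max(0).round(3))
    # local max heights for press
    m=(abs(P[...,2]-0.21)<0.006)&(P[...,0]>0.3)&(P[...,0]<1.0)&(abs(P[...,1])<0.6)
    nc,l,st,c=cv2.connectedComponentsWithStats(m.astype(np.uint8))
    for i in range(1,nc):
        if st[i,4]>8:
            q=P[l==i]; print(n,"z.21",st[i],c[i].round(1),q.mean(0).round(4),q.min(0).round(3),q.max(0).round(3))
E
```

```text
top [413 123  23  26 384] [423.7 135.2] [ 0.886 -0.421  0.135] [ 0.262 -0.481 -0.004] [ 0.927 -0.044  1.952]
top [328 152   8   9  55] [331.2 155.8] [ 0.78  -0.073  0.199] [ 0.766 -0.092 -0.008] [ 0.856 -0.062  0.207]
top [391 216  23  18 135] [401.4 225. ] [ 0.551 -0.333  0.079] [ 0.262 -0.387 -0.003] [ 0.6   -0.044  1.952]
top z.21 [275 197  18  18  73] [283.4 205.2] [0.6005 0.0908 0.209 ] [0.57  0.061 0.204] [0.63  0.12  0.215]
side [235 119  21  39 564] [245.2 137.6] [ 0.893 -0.405  0.097] [ 0.516 -0.452 -0.   ] [0.926 0.685 0.974]
side [322 151  21  17 165] [334.4 158.9] [ 0.544 -0.306  0.087] [ 0.516 -0.38   0.063] [0.597 0.685 0.974]
side [249 178  10  10  81] [253.3 182.7] [ 0.779 -0.069  0.198] [ 0.766 -0.288 -0.003] [ 0.865 -0.057  0.203]
side z.21 [296 218  24  20 139] [307.5 226.6] [0.599  0.0904 0.2079] [0.568 0.06  0.204] [0.63  0.124 0.213]
```

View pics/c1.png

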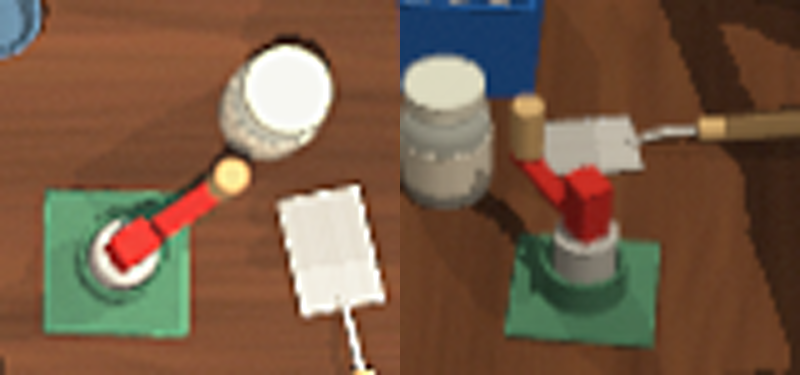

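View pics/c2.png

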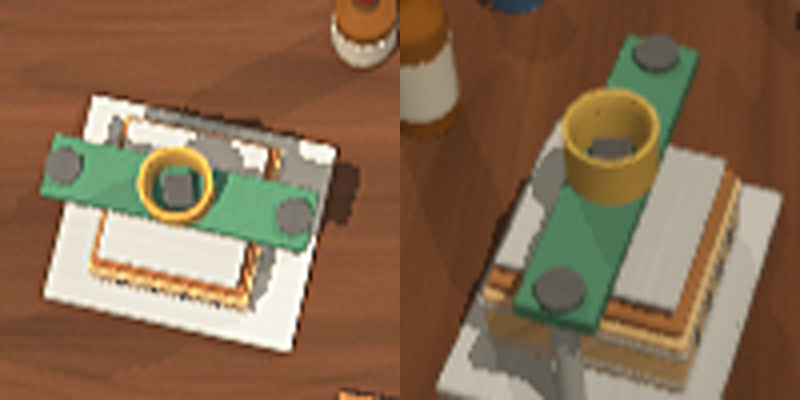

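The left crop shows the block top near top pixel (397,228.6) and the knob top at (416.4,214.8). In the right crop the square stub is visible inside the brass collar. Next I'll take precise measurements.

```bash
python3 - <<'E'
from h import *
t=ld("top0");s=ld("side0")
def crop(f,x0,y0,w,h,k): return cv2.resize(f["img"][y0:y0+h,x0:x0+w,::-1],None,fx=k,fy=k,interpolation=cv2.INTER_NEAREST)
cv2.imwrite("pics/c3.png",np.hstack([crop(t,386,210,40,30,10),crop(s,318,140,40,30,10)]))
cv2.imwrite("pics/c4.png",np.hstack([crop(t,270,191,30,30,12),crop(s,292,214,30,30,12)]))
for n,f in(("top",t),("side",s)):
    hsv=cv2.cvtColor(f["img"],cv2.COLOR_RGB2HSV);P=cloud(f)
    # knob: tan, near crank
    m=np.zeros(hsv.shape[:2],bool)
    (x0,x1,y0,y1)=(408,426,205,225) if n=="top" else (318,335,136,155)
    sub=(hsv[...,0]>10)&(hsv[...,0]<28)&(hsv[...,1]>60)&(hsv[...,2]>150)
    m[y0:y1,x0:x1]=sub[y0:y1,x0:x1]
    v,u=np.nonzero(m);print(n,"knob",m.sum(),u.mean(),v.mean(),u.min(),u.max(),v.min(),v.max(),np.median(P[m],0).round(4),P[m][:,2].max())
    print(onz(f,(u.mean(),v.mean()),.121))
    # brass
    m=np.zeros(hsv.shape[:2],bool)
    (x0,x1,y0,y1)=(270,300,190,225) if n=="top" else (290,328,210,250)
    sub=(hsv[...,0]>15)&(hsv[...,0]<30)&(hsv[...,1]>130)
    m[y0:y1,x0:x1]=sub[y0:y1,x0:x1]
    v,u=np.nonzero(m);print("brass",m.sum(),u.min(),u.max(),v.min(),v.max())
    q=P[m]; q=q[(q[:,2]>.205)&(q[:,2]<.216)]; print(len(q))
    A=np.c_[2*q[:,:2],np.ones(len(q))]; c=np.linalg.lstsq(A,(q[:,:2]**2).sum(1),rcond=None)[0]
    print("circ",c[:2],np.sqrt(c[2]+c[:2]@c[:2]),(q[:,:2].min(0)+q[:,:2].max(0))/2)
    # block depth
    (x0,x1,y0,y1)=(386,412,215,240) if n=="top" else (322,350,145,175)
    sub=P[y0:y1,x0:x1]; r=((hsv[...,0]<6)|(hsv[...,0]>174))&(hsv[...,1]>150)
    r=r[y0:y1,x0:x1]
    k=r&(sub[...,2]>.108)&(sub[...,2]<.125); print("blocktop",k.sum(),sub[k].mean(0),sub[k].min(0),sub[k].max(0))
    k=r&(sub[...,2]>.066)&(sub[...,2]<.08); print("arm",k.sum(),sub[k].mean(0),sub[k].min(0),sub[k].max(0))
E
```

```text
top knob 62 416.80645161290323 214.20967741935485 412 425 205 221 [ 0.5883 -0.3843  0.1096] 0.12948412808941356
[ 0.5860369  -0.38360131  0.121     ]
brass 168 271 293 190 215
64
circ [0.5998251  0.09053413] 0.028166681548028136 [0.59970524 0.09012637]
blocktop 45 [ 0.53747004 -0.30981978  0.11328849] [ 0.52191823 -0.32299976  0.10803909] [ 0.55190742 -0.29341882  0.1221353 ]
arm 56 [ 0.56471961 -0.34891939  0.07174253] [ 0.53154802 -0.37097577  0.06676238] [ 0.58479655 -0.29504386  0.07912028]
side knob 26 325.53846153846155 141.23076923076923 323 328 139 149 [ 0.5854 -0.3812  0.1169] 0.12213181249791823
[ 0.583315   -0.37530597  0.121     ]
brass 523 295 319 217 245
126
circ [0.59946508 0.09262674] 0.029832226864937757 [0.59927678 0.09195937]
blocktop 39 [ 0.5364153  -0.30689029  0.11098656] [ 0.51986787 -0.32621178  0.10829649] [ 0.55218674 -0.29117528  0.11561928]
arm 72 [ 0.56014683 -0.33716669  0.07157258] [ 0.52183626 -0.38036401  0.06603002] [ 0.59658712 -0.29201755  0.07950424]
```

View pics/c3.png

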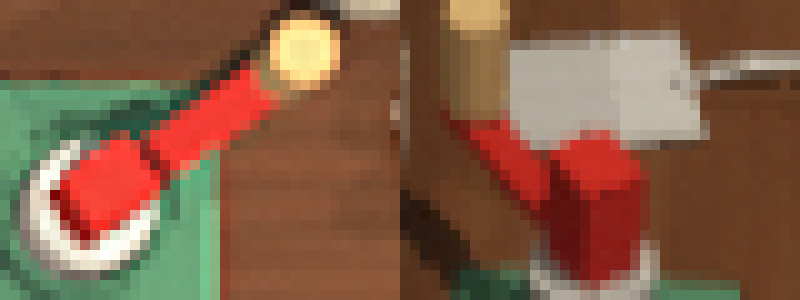

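View pics/c4.png

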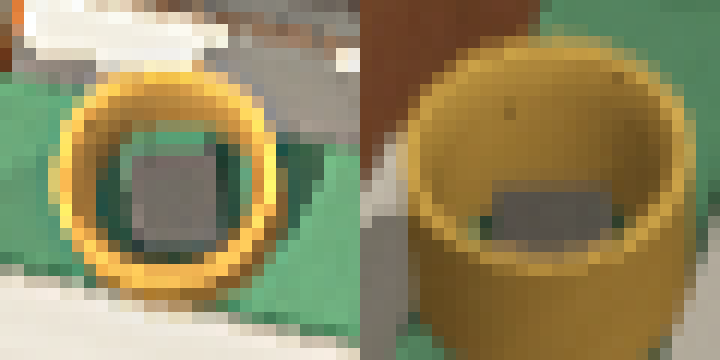

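```bash
python3 - <<'E'
from h import *
t=ld("top0");s=ld("side0")
print("knob",onz(t,(415.9,214.7),.121),tri(t,(415.9,214.7),s,(325.3,140.3)))
print("block",onz(t,(396.7,227.5),.116),onz(s,(337.3,155.3),.116),tri(t,(396.7,227.5),s,(337.3,155.3)))
a=onz(t,(415.9,214.7),.121);b=onz(t,(396.7,227.5),.116);d=a-b
print(np.linalg.norm(d[:2]),np.degrees(np.arctan2(d[1],d[0])))
print("stub",onz(t,(284.4,206.9),.181))
# stub mask grey
im=t["img"].astype(int)[196:218,276:296]
hsv=cv2.cvtColor(t["img"],cv2.COLOR_RGB2HSV)[196:218,276:296]
w=(hsv[...,1]<70)&(hsv[...,2]>75)
for r in range(22): print(''.join('#' if x else '.' for x in w[r]), im[r,:,1][4:16])
# ring contour fit top: outer edge of brass
for f,(x0,x1,y0,y1) in ((t,(268,302,190,225)),):
    h=cv2.cvtColor(f["img"],cv2.COLOR_RGB2HSV)
    m=((h[...,0]>14)&(h[...,0]<30)&(h[...,1]>120)&(h[...,2]>90)).astype(np.uint8)
    z=np.zeros_like(m);z[197:217,274:296]=m[197:217,274:296]
    for r in range(195,218): print(''.join('#' if x else '.' for x in z[r,270:300]))
E
```

```text
knob [ 0.58423235 -0.3802416   0.121     ] (array([ 0.58436524, -0.38021367,  0.12127151]), np.float64(0.00035720280478116926))
block [ 0.53822751 -0.31013182  0.116     ] [ 0.53676073 -0.30645756  0.116     ] (array([ 0.5377632 , -0.31045846,  0.11279213]), np.float64(0.001886183351498469))
0.08385599567111267 -56.72779733633975
stub [0.59991654 0.08927802 0.181     ]
##########.######### [224 224 239 235 236 241 171 147 140 144 146 146]
##...........####### [190 177 201 190 194 207 202 202 186 152 144 146]
...............##### [178 159 143 143 148 155 175 202 210 202 167 141]
................#### [133 126 129 132 135 140 146 153 178 207 214 167]
................#### [117 115 116 123 123 128 132 137 146 163 216 223]
.................### [ 95 121 115 139 139 141 144 136 140 145 178 232]
.................### [101 151 139 159 160 160 161 112 112 121 149 201]
....#..#####........ [142 145 131 136 136 137 136  93  65  93 145 176]
...#.#######.....#.. [148 110  99 104 105 107 106 111  59  82 157 153]
....########........ [144 107 107 107 108 106 111 110  60  86 165 142]
....########......
[... 846 characters left out ...]
..................
..............................
.........#########............
........############..........
.......##############.........
......################........
.....########.....####........
.....#####.........####.......
.....#####..........###.......
.....####............##.......
....####.............##.......
....####.............###......
.....###.............###......
.....###.............###......
.....###............####......
......###..........####.......
......####.........####.......
.......#####....######........
........#############.........
.........###########..........
...........#######............
..............................
..............................
```

```bash
cat > plan.py <<'E'
import numpy as np
from scipy.spatial.transform import Rotation as Ro
from station import robot
def st():
    s=robot.state();M=Ro.from_rotvec(s["tcp_rot"]).as_matrix()
    return s,M
def show():
    s,M=st(); yaw=np.degrees(np.arctan2(M[1,0],M[0,0]))
    print("t",round(s["clock"],2),"pos",(s["tcp_pos"]*1e3).round(1),"yaw",yaw.round(2),"tilt",np.degrees(np.arccos(-M[2,2])).round(2),"F",s["force"].round(2),"T",s["ft_torque"].round(3),"w",round(s["width"],3),"j",np.degrees(s["joints"]).round(1))
def plan(X,yaw=None,n=None):
    s,M=st();p=s["tcp_pos"];y0=np.degrees(np.arctan2(M[1,0],M[0,0]))
    d=np.array(X)-p; dy=0 if yaw is None else (yaw-y0+180)%360-180
    if n is None: n=int(max(np.ceil(np.linalg.norm(d)*1e3/45),np.ceil(abs(dy)/8.5)))
    for i in range(n):
        R=Ro.from_euler('z',dy*i/n,degrees=True).as_matrix()@M
        print((R.T@(d/n)*1e3).round(1).tolist(), round(-dy/n,2))
E
python3 - <<'E'
from plan import *
show(); plan([.538,-.310,.26],123.3,n=13)
E
```

```text
t 0.1 pos [ 208.4 -562.3  301.8] yaw 20.32 tilt 0.09 F [-0.59 -0.05  0.18] T [-0.041  0.028  0.007] w 1.002 j [-74.6   7.5  85.3   0.   87.3  -4.9]
[30.5, -9.4, 3.2] -7.92
[31.5, -5.1, 3.2] -7.92
[31.9, -0.7, 3.2] -7.92
[31.7, 3.7, 3.2] -7.92
[30.9, 8.0, 3.2] -7.92
[29.5, 12.2, 3.2] -7.92
[27.5, 16.2, 3.2] -7.92
[25.0, 19.8, 3.2] -7.92
[22.1, 23.1, 3.2] -7.92
[18.7, 25.9, 3.2] -7.92
[14.9, 28.2, 3.2] -7.92
[10.9, 30.0, 3.2] -7.92
[6.7, 31.2, 3.2] -7.92
```

Emit:
servo_tool(jaw=[1,1,1,1,1], offset=[[30.5,-9.5,3],[31.5,-5,3],[32,-0.5,3],[31.5,3.5,3],[31,8,3]], roll=[-8,-8,-8,-8,-8])

```text
clock: 0.6
tcp_pos: [0.3356, -0.4642, 0.2871]
tcp_rot: [-2.711, -1.586, -0.0]
force: [-0.1, -0.9, -0.5]
width: 1.003
```

Emit:
servo_tool(jaw=[1,1,1,1,1], offset=[[29.5,12,3],[27.5,16,3],[25,20,3],[22,23,3],[18.5,26,3]], roll=[-8,-8,-8,-8,-8])

```text
clock: 1.1
tcp_pos: [0.4613, -0.3661, 0.2721]
tcp_rot: [-2.005, -2.417, -0.0]
force: [0.6, -0.7, 0.9]
width: 0.996
```

```bash
python3 - <<'E'
from plan import *
show(); plan([.538,-.310,.24],123.3,n=3)
E
```

```text
t 1.1 pos [ 461.3 -366.1  272.1] yaw 100.66 tilt 0.05 F [ 0.56 -0.68  0.88] T [-0.003 -0.069  0.039] w 0.996 j [-43.4   6.7  89.3   0.   84.  -54.1]
[13.6, 28.6, 10.7] -7.55
[9.8, 30.1, 10.7] -7.55
[5.7, 31.2, 10.7] -7.55
```

Emit:
servo_tool(jaw=[1,1,1,1], offset=[[13.5,28.5,11],[10,30,11],[5.5,31,11],[0,0,0]], roll=[-7.5,-7.5,-7.5,0])

```text
clock: 1.5
tcp_pos: [0.5388, -0.3086, 0.237]
tcp_rot: [-1.491, -2.761, -0.003]
force: [-1.2, -0.6, -0.5]
width: 0.998
```

```bash
python3 - <<'E'
from plan import *
from station import optics
from h import *
show(); plan([.538,-.310,.156],123.3,n=3)
f=optics.grab_frame("side")
cv2.imwrite("pics/s1.png",cv2.resize(f["img"][90:240,240:440,::-1],None,fx=4,fy=4,interpolation=cv2.INTER_CUBIC))
E
```

```text
t 1.5 pos [ 538.8 -308.6  237. ] yaw 123.24 tilt 0.23 F [-1.21 -0.62 -0.51] T [-0.044 -0.087  0.032] w 0.998 j [-34.6  13.   86.    0.1  81.2 -67.8]
[-0.3, -0.5, 27.0] -0.02
[-0.3, -0.5, 27.0] -0.02
[-0.3, -0.5, 27.0] -0.02
```

View pics/s1.png

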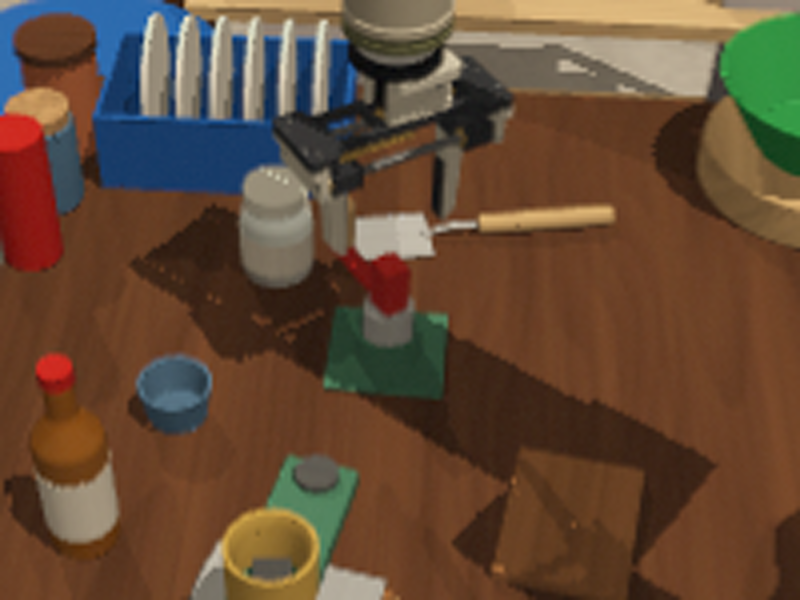

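The open jaws hang above the crank and straddle it, with the fingers at (335,215) and (445,185). The knob is hidden behind the left finger but lies across the closing direction. I'll descend and grip.

Emit:
servo_tool(jaw=[1,1,1,1], offset=[[0,-0.5,27],[0,-0.5,27],[0,-0.5,26],[0,0,0]], roll=[0,0,0,0])

```text
clock: 1.95
tcp_pos: [0.533, -0.3121, 0.1555]
tcp_rot: [-1.504, -2.75, -0.001]
force: [-0.1, -0.9, -0.6]
width: 0.999
```

```bash
python3 - <<'E'
from plan import *
from station import optics
from h import *
show()
f=optics.grab_frame("side")
cv2.imwrite("pics/s2.png",cv2.resize(f["img"][100:200,280:400,::-1],None,fx=6,fy=6,interpolation=cv2.INTER_CUBIC))
E
```

```text
t 1.95 pos [ 533.  -312.1  155.5] yaw 122.66 tilt 0.43 F [-0.08 -0.86 -0.56] T [ 0.016 -0.108  0.003] w 0.999 j [-35.1  16.9  90.3  -0.   73.2 -67.8]
```

View pics/s2.png

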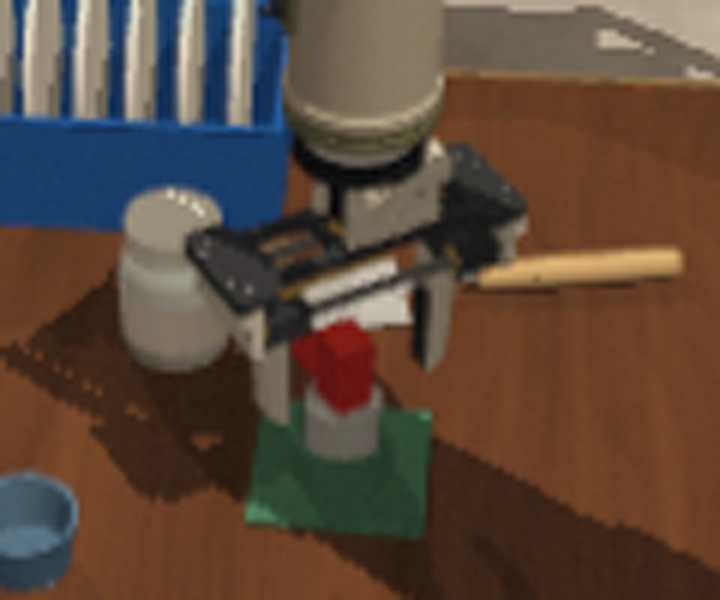

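Emit:
servo_tool(jaw=[1,1], offset=[[0,0,0],[0,0,0]], roll=[0,0])

```text
clock: 2.2
tcp_pos: [0.5368, -0.3137, 0.1622]
tcp_rot: [1.503, 2.755, -0.001]
force: [-0.4, 0.7, 0.3]
width: 0.998
```

```bash
python3 - <<'E'
from plan import *
show(); plan([.538,-.310,.156],123.3,n=1)
E
```

```text
t 2.2 pos [ 536.8 -313.7  162.2] yaw 122.77 tilt 0.2 F [-0.36  0.73  0.29] T [-0.063 -0.143  0.   ] w 0.998 j [-35.   16.6  89.9  -0.   73.3 -67.8]
[2.5, 3.0, 6.2] -0.53
```

Emit:
servo_tool(jaw=[1,1], offset=[[0,0,0],[0,0,0]], roll=[0,0])

```text
clock: 2.4
tcp_pos: [0.5366, -0.313, 0.161]
tcp_rot: [1.502, 2.757, -0.0]
force: [-0.3, 0.9, 0.7]
width: 0.998
```

```bash
python3 - <<'E'
from plan import *
show(); plan([.538,-.310,.156],123.3,n=1)
E
```

```text
t 2.4 pos [ 536.6 -313.   161. ] yaw 122.82 tilt 0.11 F [-0.26  0.9   0.66] T [-0.049 -0.16  -0.013] w 0.998 j [-35.   16.7  90.   -0.   73.3 -67.8]
[1.8, 2.9, 5.0] -0.48
```

Emit:
servo_tool(jaw=[1], offset=[[0,0,0]], roll=[0])

```text
clock: 2.5
tcp_pos: [0.5363, -0.3128, 0.1603]
tcp_rot: [1.503, 2.758, -0.0]
force: [-0.5, -0.0, 0.6]
width: 0.999
```

```bash
python3 - <<'E'
from plan import *
show(); plan([.538,-.310,.156],123.3,n=1)
E
```

```text
t 2.5 pos [ 536.3 -312.8  160.3] yaw 122.83 tilt 0.05 F [-0.52 -0.03  0.59] T [ 0.009 -0.103 -0.031] w 0.999 j [-35.   16.7  90.   -0.   73.3 -67.8]
[1.4, 3.0, 4.3] -0.47
```

Emit:
servo_tool(jaw=[1,1,1,1], offset=[[1.5,3,4],[0,0,0],[0,0,0],[0,0,0]], roll=[-0.5,0,0,0])

```text
clock: 2.9
tcp_pos: [0.5378, -0.3097, 0.1556]
tcp_rot: [-1.491, -2.765, 0.0]
force: [-0.6, 0.3, -0.2]
width: 1.003
```

```bash
python3 - <<'E'
from plan import *
show(); plan([.538,-.310,.156],123.3,n=1)
E
```

```text
t 2.9 pos [ 537.8 -309.7  155.6] yaw 123.33 tilt 0.01 F [-0.57  0.3  -0.23] T [-0.017 -0.116 -0.034] w 1.003 j [-34.7  17.   90.2  -0.   72.9 -68. ]
[-0.4, 0.0, -0.4] 0.03
```

Emit:
servo_tool(jaw=[0.5,0.3,0.2,0.2,0.2], offset=[[0,0,0],[0,0,0],[0,0,0],[0,0,0],[0,0,0]], roll=[0,0,0,0,0], newtons=10)

```text
clock: 3.4
tcp_pos: [0.5378, -0.3098, 0.1557]
tcp_rot: [-1.491, -2.765, 0.0]
force: [0.3, 0.2, -0.0]
width: 0.619
```

```bash
python3 - <<'E'
from plan import *
show(); plan([.538,-.310,.156],123.3,n=1)
E
```

```text
t 3.4 pos [ 537.8 -309.8  155.7] yaw 123.33 tilt 0.0 F [ 0.29  0.18 -0.05] T [-0.019 -0.114 -0.001] w 0.619 j [-34.7  17.   90.2  -0.   72.9 -68. ]
[-0.3, 0.1, -0.3] 0.03
```

Emit:
servo_tool(jaw=[0.2,0.2,0.2,0.2,0.2], offset=[[0,0,0],[0,0,0],[0,0,0],[0,0,0],[0,0,0]], roll=[0,0,0,0,0])

```text
clock: 3.9
tcp_pos: [0.5373, -0.3101, 0.1556]
tcp_rot: [-1.491, -2.764, 0.001]
force: [-3.1, -1.8, 0.8]
width: 0.279
```

Emit:
servo_tool(jaw=[0.2,0.2,0.2], offset=[[0,0,0],[0,0,0],[0,0,0]], roll=[0,0,0])

```text
clock: 4.2
tcp_pos: [0.5374, -0.31, 0.1556]
tcp_rot: [-1.491, -2.764, 0.001]
force: [-5.9, -2.3, 1.5]
width: 0.278
```

```bash
python3 - <<'E'
from plan import *
show(); plan([.538,-.310,.156],123.3,n=1)
E
```

```text
t 4.2 pos [ 537.4 -310.   155.6] yaw 123.32 tilt 0.05 F [-5.86 -2.32  1.55] T [-0.596  0.84   0.007] w 0.278 j [-34.7  17.   90.2  -0.   72.9 -68. ]
[-0.3, 0.5, -0.4] 0.02
```

Emit:
servo_tool(jaw=[0.2,0.2,0.2], offset=[[0,-0.7,0],[0,0,0],[0,0,0]], roll=[0,0,0], newtons=35)

```text
clock: 4.5
tcp_pos: [0.5371, -0.3102, 0.1556]
tcp_rot: [-1.491, -2.765, -0.0]
force: [-3.6, -1.5, -1.1]
width: 0.275
```

```bash
python3 - <<'E'
from plan import *
show()
E
```

```text
t 4.5 pos [ 537.1 -310.2  155.6] yaw 123.33 tilt 0.01 F [-3.56 -1.49 -1.09] T [-0.452  0.559 -0.009] w 0.275 j [-34.7  17.   90.2   0.   72.8 -68.1]
```

Emit:
servo_tool(jaw=[0.2,0.2,0.2,0.2,0.2], offset=[[0,-0.4,-5],[0,0,-10],[0,0,-15],[0,0,-15],[0,0,-15]], roll=[0,0,0,0,0])

```text
clock: 5.0
tcp_pos: [0.5374, -0.3103, 0.218]
tcp_rot: [1.49, 2.764, 0.0]
force: [0.6, 0.3, -4.3]
width: 0.276
```

Emit:
servo_tool(jaw=[0.2,0.2,0.2,0.2,0.2], offset=[[0,0,-35],[0,0,-35],[0,0,-35],[0,0,-35],[0,0,-25]], roll=[0,0,0,0,0])

```text
clock: 5.5
tcp_pos: [0.5372, -0.3103, 0.3856]
tcp_rot: [1.489, 2.761, -0.0]
force: [0.2, -0.2, -3.5]
width: 0.277
```

```bash
python3 - <<'E'
from plan import *
from station import optics
from h import *
show(); plan([.600,.091,.39],185)
f=optics.grab_frame("side")
cv2.imwrite("pics/s3.png",cv2.resize(f["img"][40:240,240:440,::-1],None,fx=3,fy=3,interpolation=cv2.INTER_CUBIC))
E
```

```text
t 5.5 pos [ 537.2 -310.3  385.6] yaw 123.34 tilt 0.27 F [ 0.19 -0.21 -3.45] T [ 0.067 -0.124  0.007] w 0.277 j [-34.8   9.4  74.6   0.   95.7 -68.1]
[30.1, 27.3, -0.5] -6.17
[27.0, 30.4, -0.5] -6.17
[23.5, 33.1, -0.5] -6.17
[19.9, 35.4, -0.4] -6.17
[15.9, 37.4, -0.4] -6.17
[11.8, 38.9, -0.4] -6.17
[7.6, 39.9, -0.4] -6.17
[3.3, 40.5, -0.4] -6.17
[-1.1, 40.6, -0.3] -6.17
[-5.5, 40.3, -0.3] -6.17
```

View pics/s3.png

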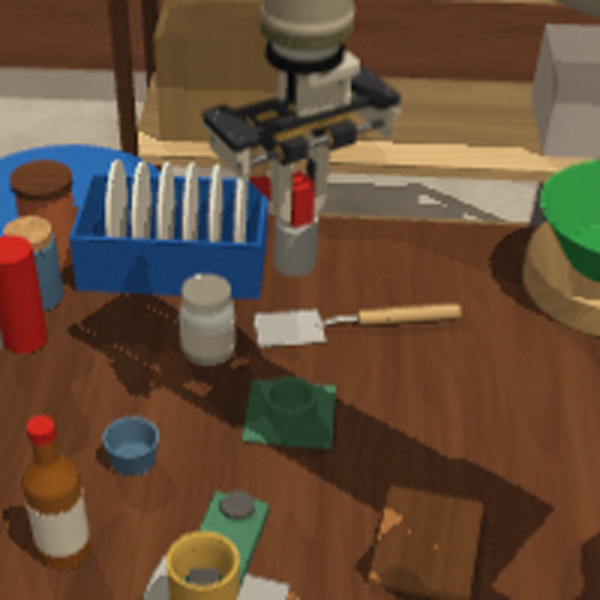

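The crank hangs upright in the jaws at (295,225) and the holder below, at (290,410), is empty. I'll carry it to the press.

Emit:
servo_tool(jaw=[0.2,0.2,0.2,0.2,0.2], offset=[[30,27,0],[27,30.5,0],[23.5,33,0],[20,35.5,0],[16,37.5,0]], roll=[-6,-6,-6,-6,-6])

```text
clock: 6.05
tcp_pos: [0.5691, -0.1081, 0.3809]
tcp_rot: [0.718, 3.058, 0.0]
force: [0.6, -0.5, -5.0]
width: 0.278
```

Emit:
servo_tool(jaw=[0.2,0.2,0.2,0.2,0.2], offset=[[12,39,-1],[7.5,40,-1],[3,40,-1],[-1,35,-1],[-4,25,0]], roll=[-6,-6,-6,-6,-6])

```text
clock: 6.55
tcp_pos: [0.6016, 0.0718, 0.3851]
tcp_rot: [-0.101, 3.14, 0.001]
force: [0.7, 0.2, -4.1]
width: 0.277
```

Emit:
servo_tool(jaw=[0.2,0.2,0.2], offset=[[0,0,0],[0,0,0],[0,0,0]], roll=[0,0,0])

```text
clock: 6.85
tcp_pos: [0.6016, 0.0684, 0.3847]
tcp_rot: [0.089, -3.14, 0.001]
force: [0.2, 0.9, -4.8]
width: 0.276
```

```bash
python3 - <<'E'
from plan import *
show(); plan([.600,.091,.385],185,n=3)
E
```

```text
t 6.85 pos [601.6  68.4 384.7] yaw -176.77 tilt 0.02 F [ 0.21  0.89 -4.82] T [-0.016 -0.103 -0.006] w 0.276 j [  1.6   7.3  77.   -0.   95.7 -91.6]
[0.1, 7.5, -0.1] -0.59
[0.0, 7.5, -0.1] -0.59
[-0.0, 7.5, -0.1] -0.59
```

Emit:
servo_tool(jaw=[0.2,0.2,0.2,0.2], offset=[[0,12,0],[0,10.5,0],[0,0,0],[0,0,0]], roll=[-1,-0.7,0,0])

```text
clock: 7.25
tcp_pos: [0.6002, 0.0919, 0.3848]
tcp_rot: [-0.138, 3.138, -0.0]
force: [0.1, -0.1, -4.5]
width: 0.279
```

```bash
python3 - <<'E'
from plan import *
from station import optics
from h import *
show(); plan([.600,.091,.385],185,n=1)
f=optics.grab_frame("side"); g=optics.grab_frame("top")
np.savez("side1.npz",**f);np.savez("top1.npz",**g)
cv2.imwrite("pics/s4.png",np.hstack([cv2.resize(f["img"][170:260,260:350,::-1],None,fx=4.4,fy=4.4,interpolation=cv2.INTER_CUBIC),cv2.resize(g["img"][160:250,240:330,::-1],None,fx=4.4,fy=4.4,interpolation=cv2.INTER_CUBIC)]))
E
```

```text
t 7.25 pos [600.2  91.9 384.8] yaw -174.95 tilt 0.01 F [ 0.14 -0.12 -4.46] T [ 0.08  -0.102  0.018] w 0.279 j [  3.9   7.5  76.7  -0.   95.7 -91.2]
[0.3, -0.8, -0.2] 0.05
```

View pics/s4.png

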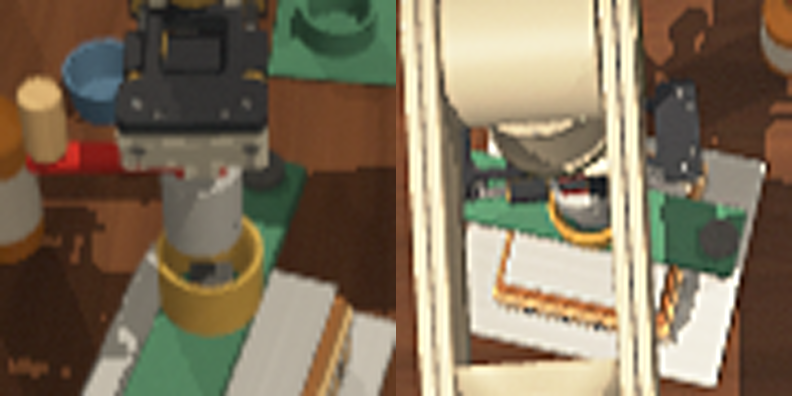

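```bash
python3 - <<'E'
from h import *
f=ld("side1")
I=f["img"].astype(int)
for r in range(208,232,2): print(r,' '.join(f"{a:3d}/{a-b:3d}" for a,b in zip(I[r,292:322,0],I[r,292:322,2])))
for z in (.236,.25,.265):
  c=np.array([.600,.0915,z]); p=proj(f,c)
  # silhouette
  pts=np.array([proj(f,c+[.0232*np.cos(a),.0232*np.sin(a),0]) for a in np.linspace(0,6.28,90)])
  print(z,p,pts.min(0),pts.max(0))
for z in (.21,):
  c=np.array([.600,.0915,z])
  pts=np.array([proj(f,c+[.032*np.cos(a),.032*np.sin(a),0]) for a in np.linspace(0,6.28,90)])
  print("rim",pts.min(0),pts.max(0))
g=ld("top1")
print(cloud(f)[205:225:3,300:313:4].round(3).tolist())
E
python3 - <<'E'
E
```

```text
208 121/ 46 103/ 43 102/ 55 104/ 55 107/ 54 119/ 56 119/ 55 117/ 59 120/ 64 122/ 58 138/ 33 139/ 32 130/ 31 116/ 28 117/ 28 118/ 28 134/ 32 135/ 36 138/ 74 151/ 52 172/ 25 169/ 25 149/ 24  91/ 18  79/ 16  77/ 14  92/ 20  88/ 19  55/  7  55/  8
210  66/ 43  65/ 41  62/ 41  64/ 37  78/ 24  97/ 13 100/ 14 101/ 16 102/ 44 105/ 42 127/ 27 120/ 24 109/ 21 108/ 22 107/ 21 108/ 21 125/ 26 152/ 35 167/ 42 170/ 28 181/ 23 157/ 21 121/ 18  57/  8  56/  7  57/  8  56/  7  54/  6  57/  7  58/  8
212  66/ 44  64/ 39  62/ 38  61/ 41  70/ 29  90/ 14  94/ 14  98/ 14 101/ 14 101/ 14 101/ 14 101/ 14 101/ 14 101/ 15  99/ 13 105/ 15 143/ 19 174/ 21 173/ 22 150/ 20 140/ 19 129/ 17 122/ 17  56/  1  44/  3  45/  3  48/  7  47/  5  46/  5  44/  3
214  64/ 43  63/ 39  62/ 39  63/ 39  69/ 30  90/ 12  91/ 11  94/ 13  99/ 13 106/ 15  98/ 14  99/ 15 105/ 16 147/ 19 148/ 21 138/ 19 130/ 18 133/ 18 133/ 19 132/ 18 132/ 19 129/ 18 122/ 17  61/ -3  48/ -8  44/ -7  42/ -6  42/ -7  43/ -7  42/ -7
216  83/ 55  86/ 54 111/ 71 109/ 73 105/ 63  88/ 12  92/ 14  95/ 14  96/ 14  98/ 14  99/ 15 102/ 15 121/ 19 124/ 18 127/ 18 
[... 2111 characters left out ...]
31  216.95842089] [319.2310844  236.11767119]
[[[0.601, 0.179, 0.394], [0.592, 0.178, 0.394], [0.584, 0.176, 0.393], [0.576, 0.177, 0.393]], [[0.601, 0.181, 0.386], [0.592, 0.18, 0.386], [0.584, 0.178, 0.385], [0.585, 0.096, 0.29]], [[0.614, 0.107, 0.289], [0.604, 0.107, 0.291], [0.594, 0.103, 0.286], [0.584, 0.107, 0.292]], [[0.613, 0.113, 0.285], [0.603, 0.115, 0.289], [0.593, 0.114, 0.289], [0.584, 0.108, 0.282]], [[0.613, 0.114, 0.275], [0.603, 0.118, 0.28], [0.593, 0.116, 0.279], [0.584, 0.109, 0.272]], [[0.614, 0.114, 0.263], [0.603, 0.118, 0.268], [0.594, 0.115, 0.266], [0.585, 0.107, 0.257]], [[0.615, 0.113, 0.25], [0.604, 0.116, 0.255], [0.594, 0.114, 0.253], [0.585, 0.109, 0.247]]]
```

```bash
python3 - <<'E'
from h import *
from scipy.optimize import least_squares
f=ld("side1");P=cloud(f)
hsv=cv2.cvtColor(f["img"],cv2.COLOR_RGB2HSV)
def fit(q,r):
    o=least_squares(lambda c:np.hypot(q[:,0]-c[0],q[:,1]-c[1])-r,[.6,.09],loss='soft_l1',f_scale=.0015)
    e=np.hypot(q[:,0]-o.x[0],q[:,1]-o.x[1])-r
    print(o.x.round(4),len(q),np.abs(e).mean().round(4))
m=(hsv[...,1]<60)&(P[...,2]>.238)&(P[...,2]<.285)&(np.hypot(P[...,0]-.6,P[...,1]-.095)<.03)
q=P[m];fit(q,.0232)
for a,b in((.238,.255),(.255,.27),(.27,.285)): fit(q[(q[:,2]>a)&(q[:,2]<b)],.0232)
for g in (f,ld("side0")):
    P=cloud(g);hsv=cv2.cvtColor(g["img"],cv2.COLOR_RGB2HSV)
    b=(hsv[...,0]>14)&(hsv[...,0]<30)&(hsv[...,1]>120)
    m=b&(P[...,2]>.172)&(P[...,2]<.203)&(np.hypot(P[...,0]-.6,P[...,1]-.09)<.045)&(P[...,1]>.09)
    q=P[m]; d=np.hypot(q[:,0]-.6,q[:,1]-.0915); q=q[d>.029]; fit(q,.032)
# knob & stub
g=ld("side1");hsv=cv2.cvtColor(g["img"],cv2.COLOR_RGB2HSV);P=cloud(g)
m=np.zeros((400,640),bool);m[184:212,260:278]=((hsv[...,0]>10)&(hsv[...,0]<28)&(hsv[...,1]>50))[184:212,260:278]
v,u=np.nonzero(m);q=P[m];q=q[(q[:,2]>.29)&(q[:,2]<.37)]
print("knob z",q[:,2].min(),q[:,2].max());o=least_squares(lambda c:np.hypot(q[:,0]-c[0],q[:,1]-c[1])-.0125,[.685,.095],loss='soft_l1',f_scale=.002);print(o.x)
E
```

```text
[0.6025 0.0932] 205 0.0006
[0.6026 0.0931] 71 0.0005
[0.6025 0.0933] 64 0.0006
[0.6025 0.0933] 70 0.0007
[0.6    0.0909] 156 0.0006
[0.6    0.0908] 160 0.0006
knob z 0.30607970440481 0.35085335638939535
[0.68667004 0.10034807]
```

```bash
python3 - <<'E'
from plan import *
show(); plan([.5977,.0895,.365],185,n=1)
E
```

```text
t 7.35 pos [600.3  91.5 384.8] yaw -174.98 tilt 0.01 F [ 0.49 -0.44 -4.4 ] T [ 0.068 -0.084  0.006] w 0.275 j [  3.8   7.5  76.7  -0.   95.7 -91.2]
[2.8, -1.7, 19.8] 0.02
```

Emit:
servo_tool(jaw=[0.2,0.2,0.2,0.2,0.2], offset=[[2.8,-1.9,5],[0,0,8],[0,0,6],[0,0,0],[0,0,0]], roll=[0,0,0,0,0])

```text
clock: 7.85
tcp_pos: [0.5975, 0.0894, 0.3652]
tcp_rot: [0.138, -3.138, -0.0]
force: [0.3, 0.4, -3.5]
width: 0.276
```

```bash
python3 - <<'E'
from plan import *
from station import optics
from h import *
show(); plan([.5977,.0895,.365],185,n=1)
from scipy.optimize import least_squares
f=optics.grab_frame("side");P=cloud(f)
hsv=cv2.cvtColor(f["img"],cv2.COLOR_RGB2HSV)
m=(hsv[...,1]<60)&(P[...,2]>.225)&(P[...,2]<.265)&(np.hypot(P[...,0]-.6,P[...,1]-.095)<.03)
q=P[m]
o=least_squares(lambda c:np.hypot(q[:,0]-c[0],q[:,1]-c[1])-.0232,[.6,.09],loss='soft_l1',f_scale=.0015);print(o.x,len(q))
E
```

```text
t 7.85 pos [597.5  89.4 365.2] yaw -174.98 tilt 0.05 F [ 0.27  0.4  -3.53] T [ 0.092 -0.117  0.025] w 0.276 j [  3.6   7.2  79.1   0.   93.8 -91.4]
[-0.2, 0.1, 0.2] 0.02
[0.59963512 0.09072995] 165
```

Aligned with the collar axis to about 0.4 mm. I'll lower slowly while watching the force.

Emit:
servo_tool(jaw=[0.2,0.2,0.2,0.2], offset=[[-0.2,0,4],[0,0,4],[0,0,2],[0,0,0]], roll=[0,0,0,0])

```text
clock: 8.3
tcp_pos: [0.5977, 0.0894, 0.355]
tcp_rot: [0.138, -3.138, 0.0]
force: [0.6, -0.5, -4.4]
width: 0.277
```

Emit:
servo_tool(jaw=[0.2,0.2,0.2,0.2], offset=[[0,0,3],[0,0,3],[0,0,2],[0,0,0]], roll=[0,0,0,0])

```text
clock: 8.7
tcp_pos: [0.5977, 0.0894, 0.3472]
tcp_rot: [0.138, -3.138, -0.0]
force: [0.4, 0.2, -3.8]
width: 0.281
```

```bash
python3 - <<'E'
from plan import *
show()
E
```

```text
t 8.7 pos [597.7  89.4 347.2] yaw -174.97 tilt 0.04 F [ 0.43  0.16 -3.8 ] T [ 0.098 -0.119 -0.015] w 0.281 j [  3.6   7.4  80.8   0.   91.9 -91.4]
```

Emit:
servo_tool(jaw=[0.2,0.2,0.2,0.2,0.2], offset=[[0,0,3],[0,0,3],[0,0,3],[0,0,3],[0,0,0]], roll=[0,0,0,0,0])

```text
clock: 9.2
tcp_pos: [0.5976, 0.0894, 0.3349]
tcp_rot: [0.138, -3.137, 0.0]
force: [0.0, 0.8, -5.5]
width: 0.279
```

Emit:
servo_tool(jaw=[0.2,0.2,0.2,0.2], offset=[[0,0,2],[0,0,2],[0,0,1],[0,0,0]], roll=[0,0,0,0])

```text
clock: 9.6
tcp_pos: [0.5978, 0.0895, 0.3305]
tcp_rot: [0.138, -3.138, -0.0]
force: [-0.8, -0.6, -4.9]
width: 0.28
```

```bash
python3 - <<'E'
from plan import *
show()
E
```

```text
t 9.6 pos [597.8  89.5 330.5] yaw -174.97 tilt 0.02 F [-0.83 -0.57 -4.87] T [ 0.081 -0.095  0.007] w 0.28 j [  3.7   7.6  82.2   0.   90.2 -91.4]
```

Emit:
servo_tool(jaw=[0.2,0.2,0.2], offset=[[0,0,1],[0,0,1],[0,0,0]], roll=[0,0,0])

```text
clock: 9.9
tcp_pos: [0.5978, 0.0894, 0.3286]
tcp_rot: [0.138, -3.138, -0.0]
force: [0.2, 0.1, -4.0]
width: 0.281
```

Emit:
servo_tool(jaw=[0.2,0.2,0.2], offset=[[0,0,1],[0,0,0],[0,0,0]], roll=[0,0,0])

```text
clock: 10.2
tcp_pos: [0.5979, 0.0894, 0.3277]
tcp_rot: [0.138, -3.138, 0.0]
force: [-0.4, -0.5, -4.6]
width: 0.277
```

```bash
python3 - <<'E'
from plan import *
show()
E
```

```text
t 10.2 pos [597.9  89.4 327.7] yaw -174.97 tilt 0.0 F [-0.39 -0.48 -4.62] T [ 0.047 -0.121 -0.007] w 0.277 j [  3.7   7.6  82.5  -0.   89.9 -91.4]
```

Emit:
servo_tool(jaw=[0.2,0.2,0.2,0.2], offset=[[0,0,1],[0,0,1],[0,0,1],[0,0,0]], roll=[0,0,0,0])

```text
clock: 10.6
tcp_pos: [0.5978, 0.0895, 0.3244]
tcp_rot: [0.138, -3.138, -0.0]
force: [0.3, 0.4, -4.8]
width: 0.278
```

Emit:
servo_tool(jaw=[0.2,0.2,0.2,0.2], offset=[[0,0,1],[0,0,1],[0,0,1],[0,0,0]], roll=[0,0,0,0])

```text
clock: 11.0
tcp_pos: [0.5978, 0.0895, 0.3215]
tcp_rot: [0.138, -3.138, -0.0]
force: [0.2, -0.4, -4.3]
width: 0.273
```

Emit:
servo_tool(jaw=[0.2,0.2,0.2,0.2], offset=[[0,0,1],[0,0,1],[0,0,1],[0,0,0]], roll=[0,0,0,0])

```text
clock: 11.4
tcp_pos: [0.5978, 0.0894, 0.3185]
tcp_rot: [0.138, -3.138, -0.0]
force: [0.9, 0.2, -4.4]
width: 0.276
```

```bash
python3 - <<'E'
from plan import *
show()
E
```

```text
t 11.4 pos [597.8  89.4 318.5] yaw -174.97 tilt 0.02 F [ 0.91  0.19 -4.4 ] T [ 0.028 -0.106  0.051] w 0.276 j [  3.6   7.8  83.3   0.   88.9 -91.4]
```

Emit:
servo_tool(jaw=[0.2,0.2,0.2,0.2], offset=[[0,0,1],[0,0,1],[0,0,1],[0,0,0]], roll=[0,0,0,0])

```text
clock: 11.8
tcp_pos: [0.5978, 0.0894, 0.3154]
tcp_rot: [0.138, -3.138, -0.0]
force: [-0.8, 0.3, -3.9]
width: 0.276
```

Emit:
servo_tool(jaw=[0.2,0.2,0.2], offset=[[0,0,0.7],[0,0,0],[0,0,0]], roll=[0,0,0])

```text
clock: 12.1
tcp_pos: [0.5979, 0.0894, 0.315]
tcp_rot: [-0.138, 3.139, -0.0]
force: [-0.2, 0.6, -4.0]
width: 0.276
```

Emit:
servo_tool(jaw=[0.2,0.2,0.2], offset=[[0,0,0.5],[0,0,0],[0,0,0]], roll=[0,0,0])

```text
clock: 12.4
tcp_pos: [0.5979, 0.0895, 0.3146]
tcp_rot: [-0.138, 3.138, -0.0]
force: [0.1, -0.7, -4.6]
width: 0.277
```

```bash
python3 - <<'E'
from plan import *
show()
E
```

```text
t 12.4 pos [597.9  89.5 314.6] yaw -174.97 tilt 0.01 F [ 0.1  -0.67 -4.61] T [ 0.057 -0.181 -0.018] w 0.277 j [  3.7   7.9  83.6  -0.   88.5 -91.4]
```

Emit:
servo_tool(jaw=[0.2,0.2,0.2], offset=[[0,0,0.6],[0,0,0],[0,0,0]], roll=[0,0,0])

```text
clock: 12.7
tcp_pos: [0.598, 0.0895, 0.3146]
tcp_rot: [-0.138, 3.138, 0.0]
force: [-1.0, -0.8, 1.9]
width: 0.276
```

Emit:
servo_tool(jaw=[0.2,0.2,0.2], offset=[[0,0,0.6],[0,0,0],[0,0,0]], roll=[0,0,0])

```text
clock: 13.0
tcp_pos: [0.598, 0.0895, 0.3145]
tcp_rot: [-0.138, 3.138, 0.0]
force: [-2.5, -0.7, 5.4]
width: 0.279
```

```bash
python3 - <<'E'
from plan import *
show()
E
```

```text
t 13.0 pos [598.   89.5 314.5] yaw -174.97 tilt 0.06 F [-2.54 -0.65  5.39] T [-0.016  0.83   0.019] w 0.279 j [  3.7   7.9  83.6   0.   88.5 -91.4]
```

The crank is fully home: it dropped a full 16 mm past the stub height without catching, and bottomed at TCP z = 0.3145, exactly as predicted. I'll back off the pressure and start winding. The crank axis is at about (-2.2, 1.2) mm in the tool frame.

Emit:
servo_tool(jaw=[0.2,0.2,0.2,0.2,0.2], offset=[[0,0,-1],[0.06,0.12,0],[0.06,0.12,0],[0.06,0.12,0],[0,0,0]], roll=[0,3,3,3,0])

```text
clock: 13.5
tcp_pos: [0.5978, 0.0899, 0.3145]
tcp_rot: [0.11, 3.139, 0.0]
force: [-1.5, -0.3, 0.8]
width: 0.278
```

```bash
cat > wind.py <<'E'
from plan import *
C=np.array([.6000,.0908]);p=np.array([-2.2,1.2])*1e-3
s,M=st();print("want shift tool mm",((M.T@np.r_[C-M[:2,:2]@p-s["tcp_pos"][:2],0])*1e3).round(2), "Ftool",(M.T@s["force"]).round(2)); show()
E
python3 wind.py
python3 - <<'E'
from h import *
f=ld("side0");P=cloud(f);q=P.reshape(-1,3)
# in press frame yaw -12
a=np.radians(-12);d=q[:,:2]-[.6,.0908];x=d@[np.cos(a),np.sin(a)];y=d@[-np.sin(a),np.cos(a)]
k=(abs(x)<.12)&(abs(y)<.12)&(q[:,2]>.0)&(q[:,2]<.18)
h,e=np.histogram(q[k,2],bins=np.arange(0,.181,.002))
print([(round(b,3),int(c)) for b,c in zip(e,h) if c>10])
E
```

```text
want shift tool mm [ 0.04 -0.11 -0.  ] Ftool [ 1.48 -0.42 -0.76]
t 13.5 pos [597.8  89.9 314.5] yaw 175.99 tilt 0.02 F [-1.5  -0.32  0.76] T [0.074 0.307 0.042] w 0.278 j [  3.7   7.9  83.6   0.   88.5 -82.3]
[(np.float64(0.0), 203), (np.float64(0.002), 64), (np.float64(0.004), 29), (np.float64(0.006), 21), (np.float64(0.008), 48), (np.float64(0.01), 200), (np.float64(0.012), 495), (np.float64(0.014), 506), (np.float64(0.016), 224), (np.float64(0.018), 63), (np.float64(0.02), 12), (np.float64(0.024), 25), (np.float64(0.026), 22), (np.float64(0.028), 30), (np.float64(0.03), 34), (np.float64(0.032), 20), (np.float64(0.034), 16), (np.float64(0.036), 13), (np.float64(0.038), 26), (np.float64(0.04), 15), (np.float64(0.042), 24), (np.float64(0.044), 23), (np.float64(0.046), 25), (np.float64(0.048), 22), (np.float64(0.05), 19), (np.float64(0.052), 23), (np.float64(0.054), 21), (np.float64(0.056), 25), (np.float64(0.058), 25), (np.float64(0.062), 14), (np.float64(0.064), 13), (np.float64(0.066), 18), (np.float64(0.068), 27), (np.float64(0.07), 25), (np.float64(0.072), 32), (np.float64(0.074), 17), (np.float64(0.076), 26), (np.float64(0.078), 40), (np.float64(0.08), 58), (np.float64(0.082), 45), (np.float64(0.084), 21), (np.float64(0.086), 14), (np.float64(0.088), 23), (np.float64(0.09), 19), (np.float64(0.092), 54), (np.float64(0.094), 103), (np.float64(0.096), 79), (np.float64(0.098), 21), (np.float64(0.108), 11), (np.float64(0.11), 49), (np.float64(0.112), 245), (np.float64(0.114), 414), (np.float64(0.116), 175), (np.float64(0.118), 21), (np.float64(0.15), 14), (np.float64(0.152), 16), (np.float64(0.154), 15), (np.float64(0.156), 11), (np.float64(0.158), 25), (np.float64(0.16), 85), (np.float64(0.162), 331), (np.float64(0.164), 330), (np.float64(0.166), 81), (np.float64(0.168), 107), (np.float64(0.17), 95), (np.float64(0.172), 25), (np.float64(0.174), 17), (np.float64(0.176), 18), (np.float64(0.178), 38)]
```

Depth puts the plate top at about 0.1145 and the lid top at about 0.095. That leaves a gap of roughly 11.5 mm, or about 207° (±30°) to wind.

Emit:
servo_tool(jaw=[0.2,0.2,0.2,0.2,0.2], offset=[[0.1,0.15,-0.3],[0.1,0.15,0],[0.08,0.15,0],[0.08,0.15,0],[0.08,0.15,0]], roll=[4,4,4,4,4])

```text
clock: 14.0
tcp_pos: [0.5978, 0.0905, 0.3146]
tcp_rot: [0.654, 3.072, 0.0]
force: [0.7, -2.1, -1.2]
width: 0.273
```

```bash
python3 wind.py
```

```text
want shift tool mm [ 0.27 -0.05 -0.  ] Ftool [-1.51 -1.59  1.24]
t 14.0 pos [597.8  90.5 314.6] yaw 155.98 tilt 0.06 F [ 0.74 -2.06 -1.24] T [-0.023 -0.274  0.384] w 0.273 j [  3.8   7.9  83.6  -0.   88.5 -62.2]
```

Emit:
servo_tool(jaw=[0.2,0.2,0.2,0.2,0.2], offset=[[0.1,0.15,0],[0.1,0.15,0],[0.1,0.15,0],[0.1,0.15,0],[0.1,0.15,0]], roll=[5,5,5,5,5])

```text
clock: 14.5
tcp_pos: [0.5981, 0.0913, 0.3146]
tcp_rot: [1.304, 2.856, 0.001]
force: [3.5, -0.6, -3.1]
width: 0.277
```

```bash
python3 wind.py
```

```text
want shift tool mm [ 0.61 -0.06 -0.  ] Ftool [-2.75  2.19  3.08]
t 14.5 pos [598.1  91.3 314.6] yaw 130.92 tilt 0.11 F [ 3.46 -0.64 -3.08] T [-0.169 -0.718  0.352] w 0.277 j [  3.8   7.9  83.6  -0.   88.4 -37.1]
```

Emit:
servo_tool(jaw=[0.2,0.2,0.2,0.2,0.2], offset=[[0,0.3,0.2],[0,0.3,0],[0.05,0.2,0],[0.1,0.2,0],[0.1,0.2,0]], roll=[5,5,5,5,5])

```text
clock: 15.0
tcp_pos: [0.5989, 0.0918, 0.3146]
tcp_rot: [1.891, 2.506, 0.0]
force: [1.9, -2.7, -1.0]
width: 0.276
```

```bash
python3 wind.py
```

```text
want shift tool mm [ 0.96 -0.4  -0.  ] Ftool [-3.13  1.1   1.  ]
t 15.0 pos [598.9  91.8 314.6] yaw 105.91 tilt 0.11 F [ 1.91 -2.71 -1.  ] T [-0.536 -0.369  0.316] w 0.276 j [  3.9   8.   83.4  -0.1  88.5 -12. ]
```

Emit:
servo_tool(jaw=[0.2,0.2,0.2,0.2,0.2], offset=[[-0.1,0.2,0],[-0.1,0.2,0],[0,0.15,0],[0,0.15,0],[0.1,0.15,0]], roll=[5,5,5,5,5])

```text
clock: 15.5
tcp_pos: [0.5998, 0.0918, 0.3146]
tcp_rot: [2.389, 2.037, 0.001]
force: [0.8, -2.5, -0.7]
width: 0.278
```

```bash
python3 wind.py
```

```text
want shift tool mm [ 1.21 -0.81 -0.  ] Ftool [-2.38  1.15  0.7 ]
t 15.5 pos [599.8  91.8 314.6] yaw 80.92 tilt 0.1 F [ 0.76 -2.53 -0.69] T [-0.537 -0.333  0.313] w 0.278 j [ 3.9  8.2 83.3 -0.1 88.5 13. ]
```

Emit:
servo_tool(jaw=[0.2,0.2,0.2,0.2,0.2], offset=[[-0.1,0.2,0],[-0.1,0.2,0],[0,0.15,0],[0,0.15,0],[0.1,0.15,0]], roll=[5,5,5,5,5])

```text
clock: 16.0
tcp_pos: [0.6006, 0.0915, 0.3146]
tcp_rot: [2.774, 1.472, 0.001]
force: [0.8, -3.1, 0.1]
width: 0.277
```

```bash
python3 wind.py
```

```text
want shift tool mm [ 1.34 -1.29 -0.  ] Ftool [-2.1   2.38 -0.08]
t 16.0 pos [600.6  91.5 314.6] yaw 55.91 tilt 0.1 F [ 0.79 -3.08  0.08] T [-0.565 -0.271  0.378] w 0.277 j [ 3.9  8.3 83.1 -0.1 88.5 37.9]
```

Emit:
servo_tool(jaw=[0.2,0.2,0.2,0.2,0.2], offset=[[-0.05,0.15,0],[0,0.15,0],[0,0.15,0],[0.05,0.15,0],[0,0,0]], roll=[5,5,5,5,0])

```text
clock: 16.5
tcp_pos: [0.601, 0.091, 0.3146]
tcp_rot: [2.987, 0.97, 0.002]
force: [1.3, -2.2, -0.4]
width: 0.28
```

```bash
python3 wind.py
```

```text
want shift tool mm [ 1.26 -1.62 -0.  ] Ftool [-0.28  2.55  0.36]
t 16.5 pos [601.   91.  314.6] yaw 36.0 tilt 0.1 F [ 1.28 -2.23 -0.36] T [-0.723 -0.49  -0.034] w 0.28 j [ 3.8  8.4 83.1 -0.1 88.5 57.8]
```

Emit:
servo_tool(jaw=[0.2,0.2,0.2,0.2,0.2], offset=[[0,0.3,0],[0,0.2,0],[0,0.15,0],[0,0.1,0],[0,0.1,0]], roll=[4,4,4,4,4])

```text
clock: 17.0
tcp_pos: [0.6013, 0.0904, 0.3146]
tcp_rot: [3.11, 0.439, 0.002]
force: [1.8, -2.6, -0.4]
width: 0.276
```

```bash
python3 wind.py
```

```text
want shift tool mm [ 1.07 -1.97 -0.  ] Ftool [0.96 3.02 0.4 ]
t 17.0 pos [601.3  90.4 314.6] yaw 16.09 tilt 0.08 F [ 1.76 -2.64 -0.4 ] T [-0.763 -0.355  0.278] w 0.276 j [ 3.7  8.4 83.  -0.1 88.5 77.7]
```

Emit:
servo_tool(jaw=[0.2,0.2,0.2,0.2], offset=[[0,0.1,0],[0,0.1,0],[0,0.1,0],[0,0.1,0]], roll=[2,2,2,2])

```text
clock: 17.4
tcp_pos: [0.6014, 0.0901, 0.3146]
tcp_rot: [3.133, 0.224, 0.002]
force: [1.1, -2.9, -1.0]
width: 0.275
```

```bash
python3 wind.py
```

```text
want shift tool mm [ 0.93 -2.09 -0.  ] Ftool [0.64 3.01 0.97]
t 17.4 pos [601.4  90.1 314.6] yaw 8.17 tilt 0.08 F [ 1.07 -2.89 -0.97] T [-0.66  -0.415  0.271] w 0.275 j [ 3.7  8.4 83.  -0.  88.5 85.5]
```

```bash
cat > gap.py <<'E'
from h import *
import sys
from station import optics
def gap(f):
    P=cloud(f);q=P.reshape(-1,3)
    a=np.radians(-12);d=q[:,:2]-[.6,.0908];x=d@[np.cos(a),np.sin(a)];y=d@[-np.sin(a),np.cos(a)]
    col=f["img"].reshape(-1,3).astype(int); grey=(abs(col[:,0]-col[:,2])<35)&(col[:,0]>90)
    k=(x<-.03)&(x>-.058)&(abs(y)<.055)&(q[:,2]>.09)&(q[:,2]<.125)&grey
    print("plate",np.median(q[k,2]).round(4),k.sum())
    wood=(col[:,0]-col[:,2])>50
    k=(x<-.03)&(x>-.085)&(abs(y)<.085)&(q[:,2]>.088)&(q[:,2]<.104)&wood
    print("lid",np.median(q[k,2]).round(4),k.sum())
gap(ld("side0"))
f=optics.grab_frame("side");gap(f)
cv2.imwrite("pics/"+sys.argv[1],cv2.resize(f["img"][170:320,250:370,::-1],None,fx=4,fy=4,interpolation=cv2.INTER_CUBIC))
E
python3 gap.py g1.png
```

```text
plate 0.1147 330
lid 0.0953 210
plate 0.1054 324
lid 0.0951 188
```

View pics/g1.png

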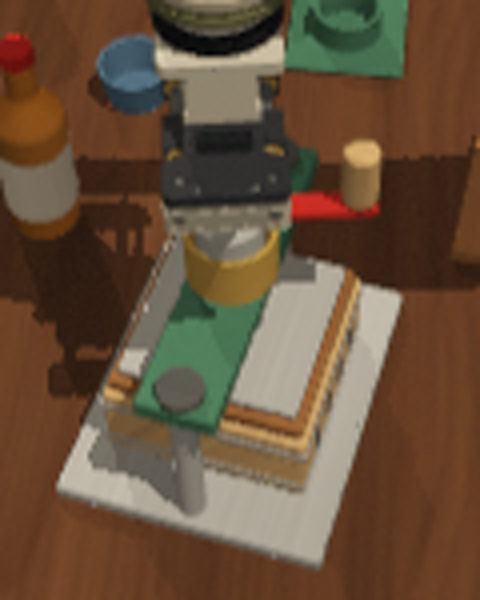

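The picture shows the knob now on the right at (360,175) with the shank seated in the collar. The plate has dropped 9.3 mm for 177°, leaving a gap of about 2.3 mm, or roughly 40°. I'll continue in fine steps and watch the torque.

Emit:
servo_tool(jaw=[0.2,0.2,0.2,0.2], offset=[[-0.1,0.2,0],[0,0.15,0],[0,0.1,0],[0,0.1,0]], roll=[3,3,2,2])

```text
clock: 17.85
tcp_pos: [0.6013, 0.0897, 0.3145]
tcp_rot: [3.141, -0.05, 0.002]
force: [2.6, -1.5, -1.2]
width: 0.277
```

```bash
python3 wind.py
```

```text
want shift tool mm [ 0.83 -2.26  0.  ] Ftool [2.69 1.43 1.18]
t 17.85 pos [601.3  89.7 314.5] yaw -1.83 tilt 0.07 F [ 2.64 -1.52 -1.18] T [-0.613 -0.507  0.288] w 0.277 j [ 3.7  8.4 83.  -0.  88.5 95.5]
```

Emit:
servo_tool(jaw=[0.2,0.2,0.2], offset=[[0,0.1,0],[0,0.1,0],[0,0.1,0]], roll=[2,2,2])

```text
clock: 18.15
tcp_pos: [0.6013, 0.0895, 0.3145]
tcp_rot: [3.134, -0.214, 0.002]
force: [1.3, -1.8, -1.0]
width: 0.281
```

```bash
python3 wind.py
```

```text
want shift tool mm [ 0.72 -2.34  0.  ] Ftool [1.51 1.65 1.  ]
t 18.15 pos [601.3  89.5 314.5] yaw -7.82 tilt 0.07 F [ 1.28 -1.84 -1.  ] T [-0.421 -0.505  0.239] w 0.281 j [  3.6   8.4  83.1  -0.   88.5 101.5]
```

Emit:
servo_tool(jaw=[0.2,0.2,0.2], offset=[[0,0.1,0],[0,0.1,0],[0,0.1,0]], roll=[1.5,1.5,1.5])

```text
clock: 18.45
tcp_pos: [0.6012, 0.0893, 0.3145]
tcp_rot: [-3.123, 0.342, -0.002]
force: [4.1, -1.5, -0.2]
width: 0.277
```

```bash
python3 wind.py
```

```text
want shift tool mm [ 0.69 -2.41  0.  ] Ftool [4.3  0.58 0.2 ]
t 18.45 pos [601.2  89.3 314.5] yaw -12.5 tilt 0.06 F [ 4.07 -1.5  -0.2 ] T [-0.416 -1.032  0.215] w 0.277 j [  3.6   8.4  83.1  -0.   88.5 106.1]
```

Emit:
servo_tool(jaw=[0.2,0.2], offset=[[0,0.1,0],[0,0.1,0]], roll=[1.5,1.5])

```text
clock: 18.65
tcp_pos: [0.6011, 0.0892, 0.3145]
tcp_rot: [-3.112, 0.425, -0.001]
force: [5.4, -1.0, -1.3]
width: 0.279
```

```bash
python3 wind.py
```

```text
want shift tool mm [ 0.68 -2.47  0.  ] Ftool [ 5.47 -0.48  1.33]
t 18.65 pos [601.1  89.2 314.5] yaw -15.56 tilt 0.05 F [ 5.4  -1.   -1.32] T [-0.437 -1.2    0.24 ] w 0.279 j [  3.6   8.3  83.1   0.   88.5 109.2]
```

Emit:
servo_tool(jaw=[0.2,0.2], offset=[[0.4,0,0],[0.1,0,0]], roll=[1.5,1.5])

```text
clock: 18.85
tcp_pos: [0.6013, 0.0891, 0.3146]
tcp_rot: [-3.1, 0.506, 0.0]
force: [3.2, -0.9, -1.2]
width: 0.276
```

```bash
sed -i 's/^C=.*/C=np.array([.5996,.0898]);p=np.array([-1.7,.1])*1e-3/' wind.py; python3 wind.py
```

```text
want shift tool mm [-0.12 -0.2   0.  ] Ftool [ 3.37 -0.13  1.17]
t 18.85 pos [601.3  89.1 314.6] yaw -18.55 tilt 0.01 F [ 3.23 -0.95 -1.17] T [-0.256 -0.784  0.954] w 0.276 j [  3.6   8.4  83.    0.   88.6 112.1]
```

Emit:
servo_tool(jaw=[0.2,0.2], offset=[[0.1,0.05,0],[0,0.05,0]], roll=[1.5,1.5])

```text
clock: 19.05
tcp_pos: [0.6016, 0.0891, 0.3146]
tcp_rot: [-3.086, 0.587, -0.001]
force: [4.8, -0.8, -1.3]
width: 0.284
```

```bash
python3 wind.py
```

```text
want shift tool mm [-0.43 -0.05 -0.  ] Ftool [ 4.78 -1.06  1.33]
t 19.05 pos [601.6  89.1 314.6] yaw -21.55 tilt 0.05 F [ 4.83 -0.77 -1.33] T [-0.128 -1.138  1.172] w 0.284 j [  3.6   8.4  83.    0.   88.5 115.1]
```

The torque climbed from 0.24 to 0.95 and then 1.17 N·m, so the dead stop is reached near yaw -17°, at about 202° wound. I'll ease the wind-up off straight away; the socket play keeps the spindle where it is.

Emit:
servo_tool(jaw=[0.2,0.2,0.2], offset=[[0.2,-0.05,0],[0,0,0],[0,0,0]], roll=[-1.5,-1.5,0])

```text
clock: 19.35
tcp_pos: [0.6017, 0.089, 0.3146]
tcp_rot: [-3.101, 0.503, -0.001]
force: [5.0, 0.1, -0.7]
width: 0.277
```

```bash
python3 wind.py; python3 gap.py g2.png
```

```text
want shift tool mm [-0.55 -0.21 -0.  ] Ftool [ 4.77 -1.66  0.68]
t 19.35 pos [601.7  89.  314.6] yaw -18.41 tilt 0.04 F [ 5.05  0.07 -0.68] T [ 0.095 -1.093  0.108] w 0.277 j [  3.6   8.4  83.    0.   88.6 112. ]
plate 0.1147 330
lid 0.0953 210
plate 0.1038 323
lid 0.0952 174
```

View pics/g2.png

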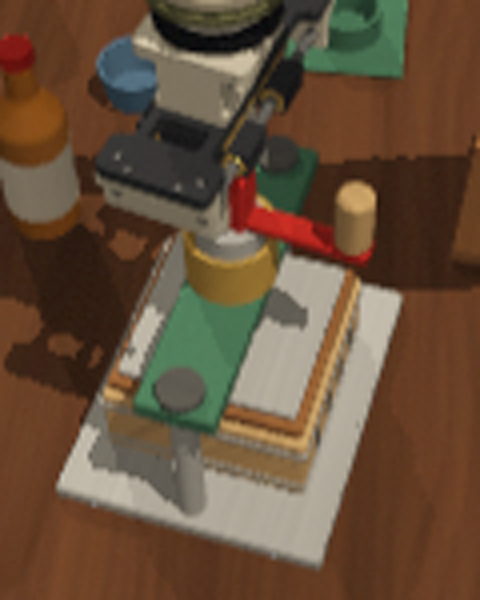

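Plate minus lid is now 8.6 mm by depth, about the 8 mm plate thickness. The plate dropped 10.9 mm for about 198° of drive, which agrees with the pitch, and the torque has relaxed to 0.1 N·m. I'll relieve the side force and let go.

Emit:
servo_tool(jaw=[0.2,0.2,0.2], offset=[[0.5,0,0],[0,0,0],[0,0,0]], roll=[0,0,0], newtons=10)

```text
clock: 19.7
tcp_pos: [0.6018, 0.0889, 0.3146]
tcp_rot: [-3.101, 0.504, 0.001]
force: [0.9, 1.3, 2.9]
width: 0.285
```

```bash
python3 wind.py
```

```text
want shift tool mm [-0.62 -0.23  0.  ] Ftool [ 0.47 -1.49 -2.88]
t 19.7 pos [601.8  88.9 314.6] yaw -18.46 tilt 0.04 F [0.92 1.26 2.88] T [ 0.297 -0.077  0.242] w 0.285 j [  3.6   8.5  82.9   0.   88.6 112. ]
```

Emit:
servo_tool(jaw=[0.4,0.5,0.6,0.8,1], offset=[[0,0,0],[0,0,0],[0,0,0],[0,0,0],[0,0,0]], roll=[0,0,0,0,0])

```text
clock: 20.2
tcp_pos: [0.602, 0.0886, 0.3143]
tcp_rot: [3.101, -0.504, -0.001]
force: [-0.3, -0.8, -0.2]
width: 0.663
```

Emit:
servo_tool(jaw=[1,1,1,1,1], offset=[[0,0,0],[0,0,0],[0,0,-10],[0,0,-20],[0,0,-30]], roll=[0,0,0,0,0])

```text
clock: 20.7
tcp_pos: [0.6014, 0.0887, 0.3738]
tcp_rot: [3.1, -0.504, -0.005]
force: [0.2, -0.6, -0.5]
width: 0.994
```

Emit:
servo_tool(jaw=[1,1,1,1,1], offset=[[0,0,-30],[-20,0,-30],[-40,0,-20],[-40,0,0],[0,0,0]], roll=[0,0,0,0,0])

```text
clock: 21.2
tcp_pos: [0.5042, 0.1217, 0.4571]
tcp_rot: [-3.1, 0.501, -0.004]
force: [-0.0, -0.1, -0.8]
width: 1.003
```

```bash
python3 wind.py; python3 gap.py g3.png; python3 - <<'E'
from h import *
from station import optics
f=optics.grab_frame("side");np.savez("side2.npz",**f);P=cloud(f)
hsv=cv2.cvtColor(f["img"],cv2.COLOR_RGB2HSV)
r=((hsv[...,0]<6)|(hsv[...,0]>174))&(hsv[...,1]>150)&(P[...,2]>.2)&(np.hypot(P[...,0]-.6,P[...,1]-.09)<.13)
q=P[r]; print("red z pct",np.percentile(q[:,2],[5,50,90,98]))
cv2.imwrite("pics/full2.png",f["img"][:,:,::-1])
E
```

```text
want shift tool mm [102.27   0.15   0.24] Ftool [0.01 0.08 0.85]
t 21.2 pos [504.2 121.7 457.1] yaw -18.35 tilt 0.17 F [-0.01 -0.08 -0.85] T [ 0.003 -0.01   0.034] w 1.003 j [  7.9  -5.9  82.8   0.  102.9 116.2]
plate 0.1147 330
lid 0.0953 210
plate 0.1038 323
lid 0.0953 182
red z pct [0.22525145 0.23652235 0.26978689 0.27121567]
```

View pics/g3.png

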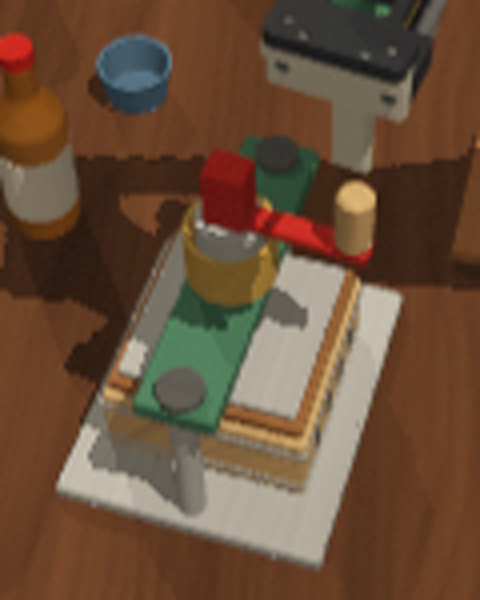

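View pics/full2.png

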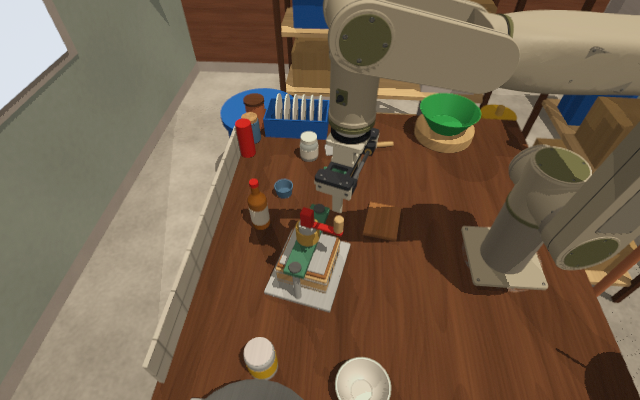

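The pictures show the crank standing seated in the collar, block at (228,190) in the zoom, with its arm towards the knob at (355,215). The jaws are clear and open, and everything else is where it was. I'll hand the job in.

```bash
python3 -c "
from station import robot
print(robot.finish_job())"
```

```text
the job is handed in; nothing more can be done
None
```

The crank is seated in the press, the plate is wound down to the lid, and the gripper let go. I handed the job in at about 21 s; no verdict was reported.

**Seating:** I read the stub's angle from the top camera as about 5° and lined the crank up before lowering it. It slid past the stub without catching. It bottomed at the predicted height with about 10 N of contact, which I then eased off.

**Winding:** I turned it clockwise about 202° by the grip block. The torque held at 0.2–0.4 N·m, then climbed at the stop. I took one more 3° step after the climb first showed, so the peak reading was 1.17 N·m (about 14 N at the knob). I eased back 3° straight away, within the socket play, and the torque fell to 0.1 N·m.

**Last checks:**
- **Plate travel:** the depth camera shows the plate moved down 10.9 mm, which matches the turn.
- **Plate on lid:** the camera puts the plate top 8.5 mm above the lid, not the ideal 8.0 mm. I take the 0.5 mm as camera error because the torque showed a clear stop, but I did not wind it again to confirm.
- **Crank seated:** the block top reads 271 mm instead of the ideal 275 mm. The camera read the same block 3–5 mm low in its holder, so this fits a fully seated crank.
- **Side force:** while winding, the side force reached about 5 N because the grip was slightly off-centre. I relieved it before letting go.
- **Other objects:** they look unmoved in the final picture. I did not measure them again.

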